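# Set up the perfume tester stand and hold it

### The arm

A 6-joint arm with a two-finger parallel gripper is mounted at the origin on the work surface. World frame = base frame: x ahead of the robot, y to its left, z up, the work surface at z = 0. Lengths are in m, angles in rad, forces in N, time in s.
With the tool pointing down it reaches from about 0.35 to 0.775 m from the base axis. Payload 7.3 kg.
Tool frame: the origin (TCP) lies on the mounting face of the last link; the fingertips stand 178 mm ahead of it and the grasp point (between the pads) lies 159 mm ahead of it (robot.tcp_to_tips is the distance from the TCP to the fingertips, in m); z points along the fingers, y is the direction in which the jaws open and shut (so a half turn about z gives the same grasp; the last joint's range is limited). The gripper opens to 92 mm and grips with 3 to 60 N. Pads are 19 mm wide; open, the fingers measure 130 mm over their backs; the gripper's body (75 mm by 190 mm) begins 47 mm behind the grasp point.
Start: joints at [1.078, 0.342, 1.524, -0, 1.275, -0.146], TCP at [0.178, 0.494, 0.405] pointing down, gripper open.
Joint ranges: [-2.53, 2.53], [-0.77, 2.02], [0.04, 2.7], [-1, 4.14], [0.28, 2.66], [-3.11, 3.11]. Speed limits (rad/s): [2.57, 2.57, 3.14, 3.14, 3.14, 3.14].

### API

Orientations are given as [roll, pitch, yaw] about the fixed x, y, z axes, in that order (R = Rz(yaw) Ry(pitch) Rx(roll)).
In Python, from cell import robot, viewer gives the robot as it stands.
- The arm moves only by the shell command python3 -m creep 'ROWS' [OPENING] [FORCE]. ROWS is JSON, a list that holds one entry, the list of rows, each a list of 6 numbers: the shift along the world's x, y, z in mm, then the turn, a rotation vector about the world's x, y, z in degrees. A call has 1 to 5 rows; each row shifts and turns the pose as measured when the row begins; what a row does not reach is not made up. A row lasts 1/12 s, in which the tool goes at most 41.7 mm and 7.16 degrees, less where a joint would pass 70% of its speed; a pose out of reach is approached as far as the arm can. A call with a gripper value outside its range is refused whole. OPENING is the closure, from -1 (fully open) to 1 (shut), set as the call begins (- or left out, the last holds). The fingers move at their own pace and stop on an object; FORCE is the grip in N (left out, the last holds). Time passes only in rows, so rows that do not move let the fingers close. It gives the time, the measured TCP pose, the force and the opening at its end, in the units of the state.
- robot.observe(): the state, without advancing time (a new reading comes with each control period).
- viewer.read_camera(name): name is "side" or "top"; returns the picture (400x640x3 uint8, blue, green, red); there is no depth.
- viewer.camera_model(name): a dict with "fx", "fy", "cx", "cy" (pixels), "pose" (4x4, takes a point from camera to world coordinates). Camera axes: x right, y up, looking along -z (the intrinsics and any distortion apply to the point x, -y, -z); pixel columns grow to the right and rows downward; lengths in m; the calibration is good to about 2 mm. A picture is of the moment at which its call begins. camera_model takes no time and is no camera call.
- robot.hand_in(): hands the job in, once; it reports no verdict.
The state is a dict: "time": time; "qpos": joint angles; "qvel": joint speeds; "joint_efforts": joint torques, N m; "tool_pos": TCP position; "tool_rot": TCP orientation; "contact_force": force on the tool from outside, world axes, zero at the start; "torque": the same for the moment, N m; "opening": finger opening in m.
Only numpy, scipy, OpenCV 4.12 (cv2) and the standard library are available. Lean on these libraries where they do the work, as an engineer would, in place of code of your own. Each camera call takes 0.05 s, during which the arm holds its last target. There are 200 camera calls.

### The job

Get the perfume tester stand ready for a customer: first hang the blotter-strip saddle over the horizontal rail bar, between the two posts, and let go of it. Then turn the carousel by its T-handle until the bottle with the ball stopper stands centred over the foot's front tongue, and finish while still gripping the T-handle to hold the turntable still. Do not touch the bottles on the carousel, keep them standing, and leave everything else on the counter where it is.

Things in the scene. Friction and masses are not known exactly. Their poses are not given: they have to be found in the camera images.
- saddle: Blotter-strip holder, loose, 80-160 g: rigid white upside-down U with a grip tab on top, standing on the counter. Origin: centre of its underside, z up. Two walls 3 mm thick, 70 mm long (y), 76 mm high, 30 mm gap between them in x, open below and at both y ends. Outside strip pockets (to 32 mm high) make it 60 mm wide in x. Roof 76 to 80 mm high. Symmetrical: either way round is good.
- saddle_tab (a point): Centre of the saddle's grip tab, 95 mm above its underside; axes as the saddle's. The tab is 10 mm thick in x (pinch across x), 44 mm long in y, and stands 80 to 110 mm above the underside.
- saddle_roof (a point): Middle of the underside of the saddle's roof, 76 mm above its underside. Hung, it lies on top of the bar, with the bar along the saddle's y.
- rail: Fixed steel rail: horizontal bar of 12 mm diameter along its y, axis 164 mm above the counter, between two posts at y = -120 and +120 mm (14 mm thick, balls of 22 mm on top up to 177 mm high, feet 90 mm in x by 40 mm). Origin on the counter under the middle of the bar.
- bar_mid (a point): Middle of the rail bar, on its axis; y along the bar, z up.
- carousel: Fixed dark foot of the carousel, origin on the counter on the turning axis, z up. A flat tongue, 40 mm wide, runs out along its +x from under the turntable to 175 mm from the axis and ends in an upright block (22 mm thick, to 36 mm high): +x is the front.
- turntable: Round turntable, 256 mm diameter, standing surface 44 mm high, rim to 51 mm, carrying four loose bottles. Origin at counter level on the turning axis, z up. Turns easily both ways (0.05 N m friction), at least one full turn each way. A 22 mm post in its centre carries the T-handle.
- handle (a point): Centre of the T-handle bar, on the turning axis, 205 mm above the counter; axes as the turntable's. The bar is 90 mm long along x, 14 mm thick in y (pinch across y), 190 to 220 mm above the counter.
- tester: The bottle to bring to the front: round clear glass, 46 mm diameter, with a large 36 mm brass ball as stopper, 108 mm high, stands loose on the turntable about 78 mm from the axis. Origin: centre of its underside, z up.
- square_a: Square clear glass bottle with square brass stopper, 40 mm wide, 76 mm high, loose on the turntable. Origin: centre of its underside.
- square_b: Square clear glass bottle with square brass stopper, 36 mm wide, 86 mm high, loose on the turntable. Origin: centre of its underside.
- round_flat: Round clear glass bottle, 46 mm diameter, with a flat brass disc stopper, 80 mm high, loose on the turntable. Origin: centre of its underside.
- amber_a: Bystander: small amber bottle, 32 mm diameter, 85 mm high, origin under its centre.
- amber_b: Bystander: small amber bottle, 32 mm diameter, 85 mm high, origin under its centre.
- flask: Bystander: aluminium flask, 52 mm diameter, 130 mm high, origin under its centre.
- carton_a: Bystander: carton 55 x 55 x 95 mm high, origin under its centre.
- carton_b: Bystander: carton 75 x 55 x 50 mm high, origin under its centre.
- beaker: Bystander: clear plastic beaker, 76 mm diameter, 100 mm high, origin under its centre.
- funnel: Bystander: small steel funnel standing on its 70 mm wide mouth, 65 mm high, origin under its centre.

How it is judged:
By the outcome, as a careful person would: the job done as asked, in the order asked, and still so for the second after the job is handed in, while the arm keeps its last pose, push and grip.
It also fails if it takes over 72 s, if anything falls off the work surface, if the arm or the gripper's body presses on something with over 40 N, if the wrist force passes 120 N, or if a joint passes its speed limit or range.

## Working session

There is one attempt and no reset: what is moved stays moved. The work goes in short steps, Python scripts to look and compute and a shell command to move; the robot and the scene stay as the last step left them, time stands still between calls to the robot, and variables do not carry over. Pictures are saved under pics/ and viewed, about 8 in all and at most 12, crops included, and the job is handed in when it is done.

```bash
ls; mkdir -p pics; python3 - <<'E'
from cell import robot, viewer
import cv2
for n in ("top","side"):
    im=viewer.read_camera(n); cv2.imwrite(f"pics/{n}0.png",im)
    m=viewer.camera_model(n); print(n,m)
s=robot.observe(); print(s)
E
```

```text
pics
top {'fx': 458.0706464455129, 'fy': 458.0706464455129, 'cx': 318.6313985700677, 'cy': 201.86143992614163, 'pose': array([[ 0.00776096,  0.99812918, -0.0606458 ,  0.4483523 ],
       [-0.99996439,  0.00794771,  0.00283865,  0.03599295],
       [ 0.00331533,  0.06062161,  0.99815531,  1.68719912],
       [ 0.        ,  0.        ,  0.        ,  1.        ]])}
side {'fx': 480.48658811821366, 'fy': 480.48658811821366, 'cx': 318.12008560310176, 'cy': 192.73392270406094, 'pose': array([[ 0.92908729,  0.26526616, -0.25774147,  0.22925505],
       [-0.36971597,  0.68556678, -0.62714296, -0.75752533],
       [ 0.01033919,  0.67796169,  0.73502452,  1.06857487],
       [ 0.        ,  0.        ,  0.        ,  1.        ]])}
{'time': 0.1, 'qpos': array([ 1.07802470e+00,  3.42670379e-01,  1.52488527e+00, -6.82368851e-06,
        1.27541702e+00, -1.45981768e-01]), 'qvel': array([ 7.93257422e-04, -1.64443899e-03, -1.80342464e-03, -6.78898345e-04,
       -7.23269866e-05,  1.16070024e-03]), 'joint_efforts': array([ 1.39556254e-03, -4.32004380e+01, -2.44694567e+01,  7.17878644e-02,
        5.26623591e-02, -7.76259458e-05]), 'tool_pos': array([0.17835614, 0.49365957, 0.40411794]), 'tool_rot': array([-3.14022636e+00, -1.94286907e-04,  2.79480466e+00]), 'contact_force': array([ 1.18831678, -0.05366789, -0.07418571]), 'torque': array([ 0.01346985, -0.02826478, -0.01103912]), 'opening': 0.09175750025173801}
```

View pics/top0.png

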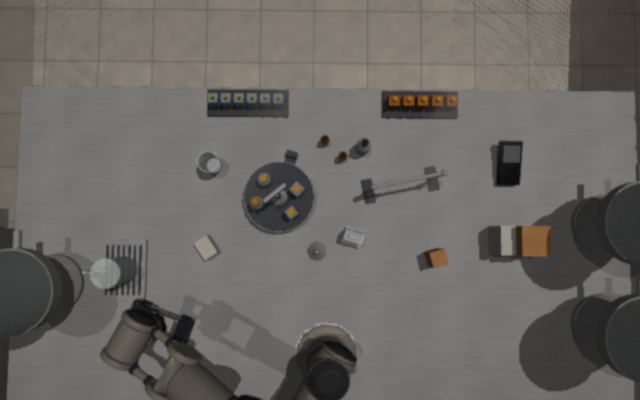

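View pics/side0.png

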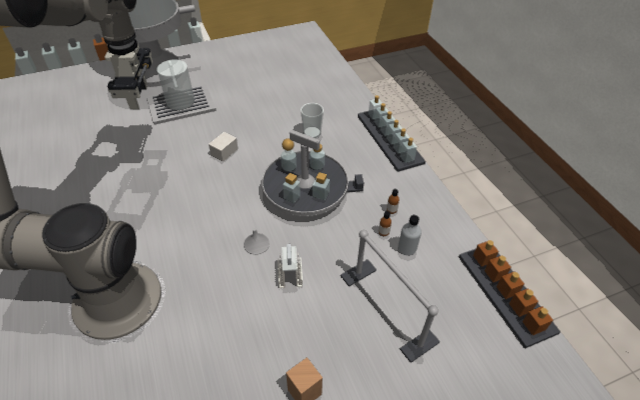

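Top view: carousel around (279,197), front block (291,156), saddle (353,238), rail (367,185)–(443,173). The side view shows the ball stopper at (288,145). I'll zoom in on both.

```bash
cat > h.py <<'E'
import numpy as np, cv2
from cell import robot, viewer
def ray(n,px):
    m=viewer.camera_model(n);P=m["pose"]
    d=np.array([(px[0]-m["cx"])/m["fx"],-(px[1]-m["cy"])/m["fy"],-1.])
    return P[:3,3],P[:3,:3]@d
def onz(n,px,z):
    o,d=ray(n,px); return o+d*(z-o[2])/d[2]
def proj(n,p):
    m=viewer.camera_model(n);P=m["pose"]
    c=P[:3,:3].T@(np.asarray(p)-P[:3,3]); return np.array([m["cx"]-m["fx"]*c[0]/c[2],m["cy"]+m["fy"]*c[1]/c[2]])
def tri(a,b):
    o1,d1=ray("top",a);o2,d2=ray("side",b)
    A=np.stack([d1,-d2],1);t=np.linalg.lstsq(A,o2-o1,rcond=None)[0]
    p,q=o1+d1*t[0],o2+d2*t[1];return (p+q)/2,np.linalg.norm(p-q)
E
python3 - <<'E'
import cv2,numpy as np
t=cv2.imread("pics/top0.png");s=cv2.imread("pics/side0.png")
a=cv2.resize(t[130:265,235:455],None,fx=3.63,fy=3.63,interpolation=cv2.INTER_CUBIC);cv2.imwrite("pics/c1.png",a[:,:800])
b=cv2.resize(s[115:365,235:445],None,fx=2.4,fy=2.4,interpolation=cv2.INTER_CUBIC);cv2.imwrite("pics/c2.png",b)
E
```

```text
(no output)
```

View pics/c1.png

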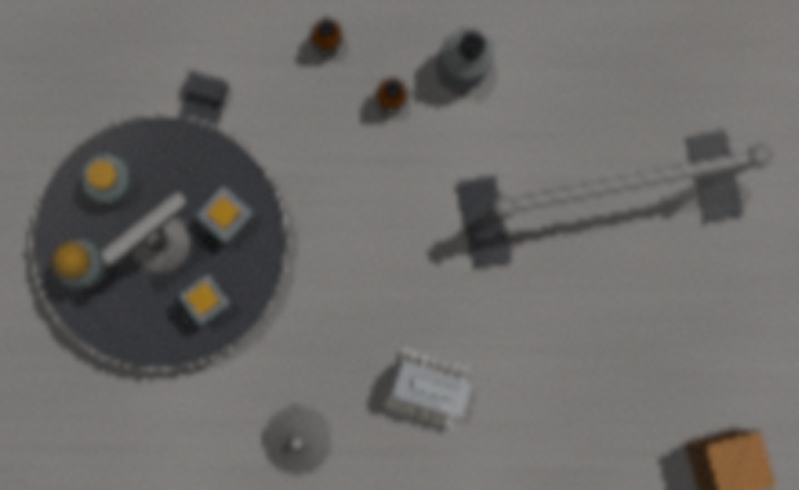

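View pics/c2.png

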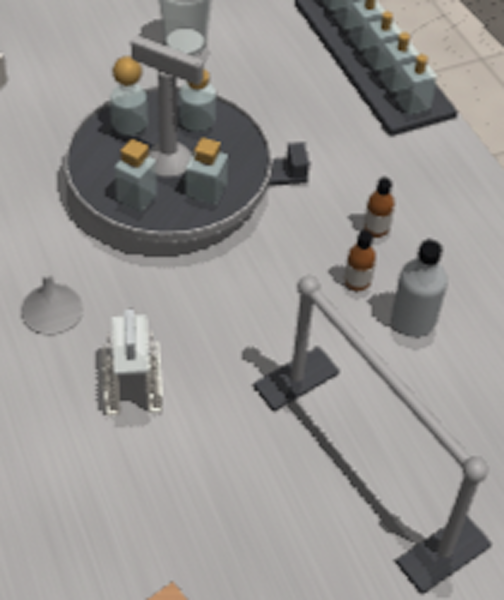

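```bash
python3 - <<'E'
from h import *
np.set_printoptions(precision=4,suppress=True)
T=lambda p:(235+(p[0]+.5)/3.63-.5,130+(p[1]+.5)/3.63-.5)
S=lambda p:(235+(p[0]+.5)/2.4-.5,115+(p[1]+.5)/2.4-.5)
for n,a,b in [("ballL",(505,208),(308,286)),("ballR",(760,154),(475,467)),("hA",(108,257),(135,45)),("hB",(182,200),(200,72)),("tester",(72,260),(127,71))]:
    p,e=tri(T(a),S(b));print(n,p,e)
print("bars z.166",onz("top",T((505,208)),.166),onz("top",T((760,154)),.166),onz("side",S((308,286)),.166),onz("side",S((475,467)),.166))
t=cv2.imread("pics/top0.png");s=cv2.imread("pics/side0.png")
# saddle
for n,im,(x0,y0,x1,y1) in [("top",t,(335,222,370,252)),("side",s,(272,238,310,292))]:
    g=im[y0:y1,x0:x1].astype(int).min(2)
    for th in ((150,165,180)):
        m=(g>th).astype(np.uint8)
        c,_=cv2.findContours(m,0,2)
        if c:
            c=max(c,key=cv2.contourArea);r=cv2.minAreaRect(c);bx=cv2.boxPoints(r)+[x0,y0];ctr=np.array(r[0])+[x0,y0]
            print(n,th,ctr,r[1],r[2],"z.08:",onz(n,ctr,.08),[np.round(onz(n,q,.08)[:2],3).tolist() for q in bx])
# turntable disc: ellipse of dark
h=cv2.cvtColor(t,cv2.COLOR_BGR2GRAY)[155:240,236:322]
m=((h<75)*255).astype(np.uint8);m=cv2.morphologyEx(m,cv2.MORPH_CLOSE,np.ones((13,13)));m=cv2.morphologyEx(m,cv2.MORPH_OPEN,np.ones((17,17)))
c=max(cv2.findContours(m,0,2)[0],key=cv2.contourArea);e=cv2.fitEllipse(cv2.convexHull(c));print("disc",e)
ce=np.array(e[0])+[236,155];ax=onz("top",ce,.047);print("axis",ax,"diam",np.mean(e[1])/458*1.64)
print("ball z.09", onz("top",T((72,260)),.134),onz("side",S((127,71)),.134))
for z,q in [(.036,(206,83)),(.018,(204,97))]: print("block",onz("top",T(q),z))
print("block side top",onz("side",S((299,152)),.036))
print("handle z.22",onz("top",T((108,257)),.22),onz("top",T((182,200)),.22))
E
```

```text
ballL [ 0.593  -0.1518  0.1703] 0.0027003330827076273
ballR [ 0.6434 -0.3851  0.1724] 0.0005916544085510058
hA [0.5418 0.2068 0.2105] 0.0011652122634766289
hB [0.5947 0.1416 0.2067] 0.00324888109880485
tester [0.5437 0.249  0.1355] 0.0017045326149574152
bars z.166 [ 0.5921 -0.1518  0.166 ] [ 0.6439 -0.3867  0.166 ] [ 0.596  -0.1492  0.166 ] [ 0.6466 -0.3825  0.166 ]
side 150 [290.5 264.5] (53.0, 37.0) 90.0 z.08: [ 0.4238 -0.1126  0.08  ] [[0.407, -0.018], [0.495, -0.053], [0.44, -0.199], [0.358, -0.167]]
side 165 [290.5 264.5] (53.0, 37.0) 90.0 z.08: [ 0.4238 -0.1126  0.08  ] [[0.407, -0.018], [0.495, -0.053], [0.44, -0.199], [0.358, -0.167]]
side 180 [289.2772 256.2723] (24.875930786132812, 15.02506160736084) 84.2894058227539 z.08: [ 0.4292 -0.0883  0.08  ] [[0.42, -0.046], [0.457, -0.056], [0.438, -0.129], [0.402, -0.119]]
disc ((41.80683517456055, 42.53097915649414), (67.84603881835938, 74.35698699951172), 32.90559768676758)
axis [0.5624 0.1779 0.047 ] diam 0.2545993038660574
ball z.09 [0.543  0.2495 0.134 ] [0.5451 0.2504 0.134 ]
block [0.7276 0.1317 0.036 ]
block [0.7163 0.1346 0.018 ]
block side top [0.7293 0.1347 0.036 ]
handle z.22 [0.5407 0.2059 0.22  ] [0.5918 0.1411 0.22  ]
```

```bash
python3 - <<'E'
from h import *
np.set_printoptions(precision=4,suppress=True)
t=cv2.imread("pics/top0.png");s=cv2.imread("pics/side0.png")
x0,y0,x1,y1=335,222,370,252
g=t[y0:y1,x0:x1].astype(int).min(2);print("max",g.max(),np.median(g))
for th in (120,128,135,142):
    c=max(cv2.findContours((g>th).astype(np.uint8),0,2)[0],key=cv2.contourArea);r=cv2.minAreaRect(c);bx=cv2.boxPoints(r)+[x0,y0]
    W=np.array([onz("top",q,.08)[:2] for q in bx]);e=W[1]-W[0];f=W[2]-W[1]
    print(th,np.array(r[0])+[x0,y0],W.mean(0),np.linalg.norm(e),np.linalg.norm(f),np.degrees(np.arctan2(e[1],e[0])))
a=cv2.resize(t[y0:y1,x0:x1],(700,600),interpolation=cv2.INTER_CUBIC);b=cv2.resize(s[235:295,265:315],(500,600),interpolation=cv2.INTER_CUBIC)
o=np.hstack([cv2.resize(a,(420,360)),cv2.resize(b,(300,360))]);cv2.imwrite("pics/c3.png",cv2.convertScaleAbs(o,alpha=1.2))
E
```

```text
max 147 119.0
120 [356.5 237. ] [ 0.4239 -0.1021] 0.08768067516780689 0.09773008319133077 -89.55255970265367
128 [354.2 236.9] [ 0.4242 -0.094 ] 0.036494439630542636 0.06745779244028209 -18.21500677707188
135 [356.3324 238.6794] [ 0.418  -0.1015] 0.029175176406521234 0.04671498748477034 -4.202076252535364
142 [360.5244 240.7805] [ 0.4108 -0.1162] 0.02462756605395164 0.014143951037606533 -51.11221809426469
```

View pics/c3.png

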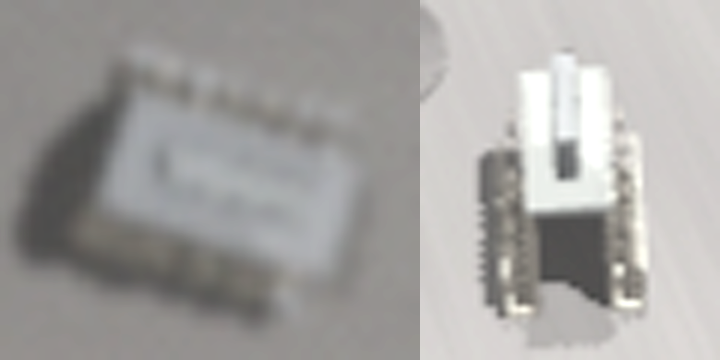

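```bash
python3 - <<'E'
from h import *
np.set_printoptions(precision=4,suppress=True)
W=np.array([onz("top",(335+q[0]/12,222+q[1]/12),.08)[:2] for q in [(135,90),(362,160),(330,275),(100,205)]])
print(W.mean(0),W[1]-W[0],W[2]-W[3],W[0]-W[3])
sd=lambda q:(265+(q[0]-420)/6,235+q[1]/6)
V=np.array([onz("side",sd(q),.08)[:2] for q in [(520,72),(607,68),(612,210),(527,213)]])
print(V,V.mean(0))
tb=np.array([onz("side",sd(q),.11)[:2] for q in [(566,140),(566,58)]]);print("tab",tb,tb.mean(0))
for u in (W[1]-W[0],W[2]-W[3],V[3]-V[0],V[2]-V[1],tb[0]-tb[1]): print("yaw",np.degrees(np.arctan2(u[0],-u[1])),np.linalg.norm(u))
st=robot.observe();p=st["tool_pos"];print(p,np.degrees(st["tool_rot"]))
E
```

```text
[ 0.4231 -0.0944] [-0.0199 -0.0663] [-0.0198 -0.0671] [ 0.0335 -0.0101]
[[ 0.4207 -0.0544]
 [ 0.4556 -0.0658]
 [ 0.4332 -0.1334]
 [ 0.4006 -0.1223]] [ 0.4275 -0.094 ]
tab [[ 0.4212 -0.1144]
 [ 0.4347 -0.0759]] [ 0.428  -0.0951]
yaw -16.67899505771239 0.06923059942676396
yaw -16.45013908064819 0.06997783426967813
yaw -16.459256762261468 0.07070208510284473
yaw -18.29316430501439 0.07121619777272714
yaw -19.374178815044008 0.04074706737155889
[0.1784 0.4937 0.4041] [-179.9217   -0.0111  160.1305]
```

The saddle is at (0.4255, -0.0945) with yaw about -17°; top and side agree within 4 mm. The rail's middle is at (0.618, -0.268) with yaw about 12°. Next I go above the saddle.

```bash
R='[21,-30,0,0,0,-4.8]'
python3 -m creep '[[[21,-30,0,0,0,-5],[21,-30,0,0,0,-5],[21,-30,0,0,0,-5],[21,-30,0,0,0,-5],[21,-30,0,0,0,-5]]]' -1
python3 -m creep '[[[21,-30,0,0,0,-5],[21,-30,0,0,0,-5],[21,-30,0,0,0,-5],[21,-30,0,0,0,-5]]]'
python3 -m creep '[[[6,-35,0,0,0,-5],[6,-35,0,0,0,-5],[6,-35,0,0,0,-5],[6,-35,0,0,0,-5],[6,-35,0,0,0,-5]]]'
```

```text
time: 0.52
tool_pos: [0.282, 0.3423, 0.4015]
tool_rot: [-3.138, -0.002, 2.353]
contact_force: [0.8, 1.5, -0.6]
opening: 0.0919
time: 0.85
tool_pos: [0.3678, 0.2158, 0.4008]
tool_rot: [-3.136, -0.003, 1.988]
contact_force: [-0.2, 0.7, -0.4]
opening: 0.0921
time: 1.27
tool_pos: [0.3999, 0.0321, 0.3998]
tool_rot: [-3.136, -0.002, 1.529]
contact_force: [1.5, 0.1, -0.6]
opening: 0.0916
```

```bash
python3 -m creep '[[[6,-32,0,0,0,-4],[6,-32,0,0,0,-4],[6,-32,0,0,0,-4],[6,-30,0,0,0,-3],[0,0,0,0,0,0]]]'
python3 - <<'E'
from h import *
cv2.imwrite("pics/s1.png",cv2.resize(viewer.read_camera("side")[120:300,180:420],None,fx=3,fy=3,interpolation=cv2.INTER_CUBIC))
s=robot.observe();print(s["tool_pos"],np.degrees(s["tool_rot"]))
E
```

```text
time: 1.68
tool_pos: [0.4237, -0.1057, 0.399]
tool_rot: [-3.136, -0.001, 1.242]
contact_force: [1.0, -1.0, 0.1]
opening: 0.0918
[ 0.42319992 -0.10391057  0.39870958] [-1.79555346e+02 -1.25578628e-01  7.13009900e+01]
```

```bash
python3 -m creep '[[[1,5,-30,-0.14,-0.4,1],[1,4,-30,0,0,1],[0,0,-30,0,0,0],[0,0,0,0,0,0]]]'
python3 - <<'E'
from h import *
cv2.imwrite("pics/s1.png",cv2.resize(viewer.read_camera("side")[120:300,180:420],None,fx=3,fy=3,interpolation=cv2.INTER_CUBIC))
s=robot.observe();print(s["tool_pos"],np.degrees(s["tool_rot"]))
E
```

```text
time: 2.07
tool_pos: [0.4243, -0.0928, 0.3072]
tool_rot: [3.138, -0.003, 1.282]
contact_force: [-1.9, 0.7, -0.3]
opening: 0.0917
[ 0.42512745 -0.09301401  0.30953856] [ 1.79619520e+02 -1.59811929e-01  7.34769658e+01]
```

View pics/s1.png

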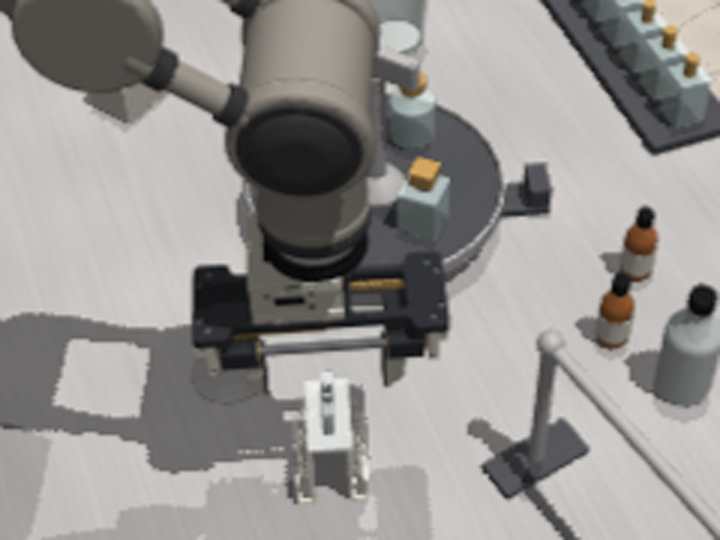

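The gripper is centred over the saddle: fingers at 255 and 395, tab at about 327 px. The funnel is clear. I go down and close.

```bash
python3 -m creep '[[[0,-1,-20,0,0,0],[0,0,-18,0,0,0],[0,0,-6,0,0,0],[0,0,0,0,0,0]]]'
python3 -m creep '[[[0,0,0,0,0,0],[0,0,0,0,0,0],[0,0,0,0,0,0],[0,0,0,0,0,0],[0,0,0,0,0,0]]]' 1 25
python3 -m creep '[[[0,0,0,0,0,0],[0,0,0,0,0,0],[0,0,0,0,0,0],[0,0,0,0,0,0]]]'
```

```text
time: 2.45
tool_pos: [0.4272, -0.0922, 0.2703]
tool_rot: [3.127, -0.003, 1.287]
contact_force: [1.3, 0.6, 0.4]
opening: 0.0919
time: 2.87
tool_pos: [0.429, -0.0921, 0.2759]
tool_rot: [3.119, -0.002, 1.289]
contact_force: [-0.2, 0.5, -0.2]
opening: 0.0631
time: 3.2
tool_pos: [0.4291, -0.0922, 0.2768]
tool_rot: [3.117, -0.002, 1.288]
contact_force: [-1.1, 0.4, -0.6]
opening: 0.0364
```

```bash
python3 -m creep '[[[-2,-1,-10,0.4,1.4,0],[0,0,-6,0,0,0],[0,0,0,0,0,0]]]' -1
python3 -m creep '[[[0,0,0,0,0,0]]]'
```

```text
time: 3.45
tool_pos: [0.4268, -0.0933, 0.2593]
tool_rot: [-3.138, -0.002, 1.288]
contact_force: [-0.1, 0.5, -0.7]
opening: 0.0518
time: 3.53
tool_pos: [0.4266, -0.0933, 0.2586]
tool_rot: [-3.137, -0.002, 1.288]
contact_force: [0.2, 0.8, -0.1]
opening: 0.0588
```

```bash
python3 -m creep '[[[0,0,4,0,0,0],[0,0,1,0,0,0],[0,0,0,0,0,0],[0,0,0,0,0,0]]]' 1 30
python3 -m creep '[[[0,0,0,0,0,0],[0,0,0,0,0,0],[0,0,0,0,0,0]]]'
```

```text
time: 3.87
tool_pos: [0.4266, -0.0934, 0.2637]
tool_rot: [-3.136, -0.002, 1.288]
contact_force: [-0.6, -0.3, 0.1]
opening: 0.041
time: 4.12
tool_pos: [0.4267, -0.0934, 0.2642]
tool_rot: [-3.137, -0.002, 1.288]
contact_force: [0.2, 0.6, 0.4]
opening: 0.0207
```

```bash
python3 -m creep '[[[0,0,0,0,0,0],[0,0,0,0,0,0],[0,0,0,0,0,0],[0,0,0,0,0,0]]]'
python3 -m creep '[[[0,0,15,0,0,0],[0,0,25,0,0,0],[0,0,30,0,0,0],[0,0,30,0,0,0],[0,0,30,0,0,0]]]'
python3 -m creep '[[[0,0,30,0,0,0],[0,0,25,0,0,0],[0,0,15,0,0,0],[0,0,0,0,0,0]]]'
```

```text
time: 4.45
tool_pos: [0.4267, -0.0933, 0.2643]
tool_rot: [-3.137, -0.002, 1.288]
contact_force: [0.0, -0.1, 0.4]
opening: 0.0094
time: 4.87
tool_pos: [0.4238, -0.0923, 0.3921]
tool_rot: [-3.118, -0.004, 1.288]
contact_force: [0.8, -0.6, -2.0]
opening: 0.0095
time: 5.2
tool_pos: [0.4232, -0.092, 0.471]
tool_rot: [-3.127, -0.003, 1.288]
contact_force: [0.2, 0.2, -0.7]
opening: 0.0097
```

```bash
python3 -m creep '[[[15,-14,0,0,0,3],[25,-23,0,0,0,4],[25,-23,0,0,0,4],[25,-23,0,0,0,4],[25,-23,0,0,0,4]]]'
python3 -m creep '[[[25,-23,0,0,0,4],[25,-23,0,0,0,4],[15,-14,0,0,0,2],[0,0,0,0,0,0],[0,0,0,0,0,0]]]'
python3 - <<'E'
from h import *
cv2.imwrite("pics/s2.png",cv2.resize(viewer.read_camera("side")[130:370,260:460],None,fx=2.5,fy=2.5,interpolation=cv2.INTER_CUBIC))
cv2.imwrite("pics/t2.png",viewer.read_camera("top"))
s=robot.observe();print(s["tool_pos"],np.degrees(s["tool_rot"]))
E
```

```text
time: 5.62
tool_pos: [0.5378, -0.1973, 0.4682]
tool_rot: [-3.124, -0.006, 1.637]
contact_force: [0.5, -0.4, -0.7]
opening: 0.0094
time: 6.03
tool_pos: [0.6091, -0.2654, 0.4539]
tool_rot: [-3.113, -0.015, 1.821]
contact_force: [0.3, -0.0, -1.4]
opening: 0.0098
[ 0.6084071  -0.26453565  0.45458569] [-178.36957865   -0.87918899  104.34398093]
```

View pics/s2.png

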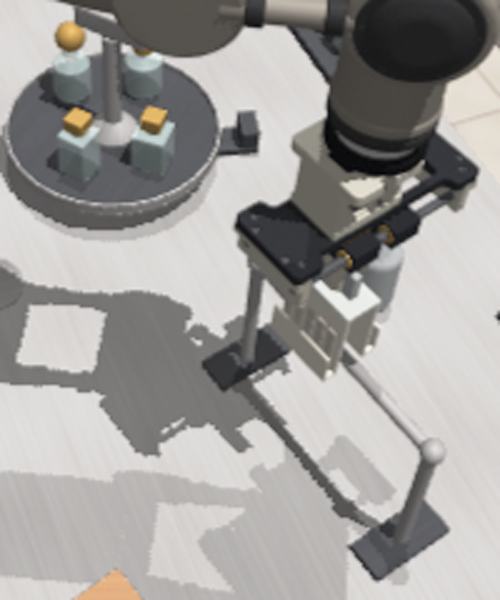

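```bash
cat >> h.py <<'E'
from scipy.spatial.transform import Rotation as Ro
def need(yaw,pos):
    s=robot.observe();R=Ro.from_euler("xyz",s["tool_rot"]);D=Ro.from_euler("xyz",[180,0,yaw],degrees=True)
    print("shift mm",np.round((np.array(pos)-s["tool_pos"])*1e3,1),"turn deg",np.round((D*R.inv()).as_rotvec(degrees=True),2))
E
python3 -c "
from h import *
need(102.2,[.619,-.268,.46])"
```

```text
shift mm [10.6 -3.5  5.4] turn deg [-0.48 -1.79 -2.16]
```

```bash
python3 -m creep '[[[8,-3,4,-0.5,-1.8,-2.1],[2,0,1,0,0,0],[0,0,0,0,0,0],[0,0,0,0,0,0]]]'
python3 - <<'E'
from h import *
need(102.2,[.619,-.268,.46])
s=viewer.read_camera("side");cv2.imwrite("pics/s3raw.png",s)
# predicted projection of saddle centre-bottom ends & bar
st=robot.observe();p=st["tool_pos"];y=Ro.from_euler("xyz",st["tool_rot"])
yaw=st["tool_rot"][2]-np.pi/2;ux=np.array([np.cos(yaw),np.sin(yaw),0]);uy=np.array([-ux[1],ux[0],0])
b=p+[0,0,-.264]
im=cv2.resize(s[200:350,320:460],None,fx=4,fy=4,interpolation=cv2.INTER_CUBIC)
f=lambda q:tuple(int(v) for v in (proj("side",q)-[320,200])*4)
for sx in (-.015,.015):
    cv2.circle(im,f(b+ux*sx-uy*.035),3,(0,0,255),-1); cv2.circle(im,f(b+ux*sx-uy*.035+[0,0,.076]),3,(255,0,0),-1)
L=np.array([.619,-.268,.164]);r=np.radians(12.2);v=np.array([-np.sin(r),np.cos(r),0])
for k in (-.12,.12): cv2.circle(im,f(L+v*k),3,(0,255,0),-1)
cv2.imwrite("pics/s3.png",im)
E
```

```text
time: 6.47
tool_pos: [0.6165, -0.2643, 0.4605]
tool_rot: [-3.14, -0.001, 1.785]
contact_force: [-0.6, -0.1, -1.7]
opening: 0.0098
shift mm [ 2.5 -3.7 -0.5] turn deg [-0.06 -0.09 -0.1 ]
```

View pics/s3.png

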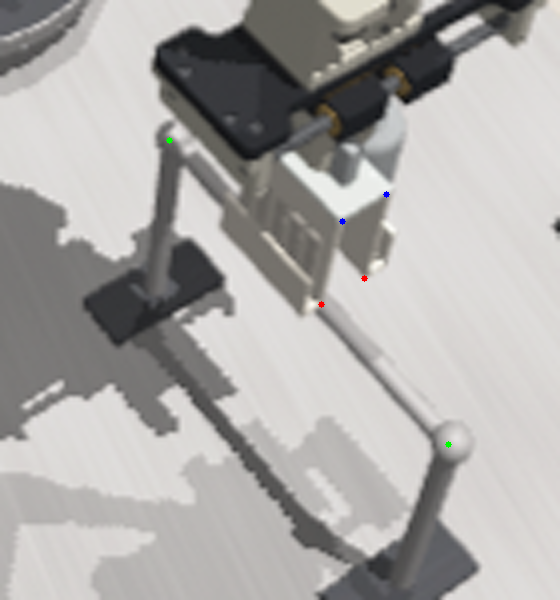

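The projection lines up: the wall openings (red) straddle the bar, and the bar needs about 2 mm more in +x. I lower with a check.

```bash
python3 -m creep '[[[4,-3,0,0,0,0.8],[1,-1,-8,0,0,0],[0,0,-15,0,0,0],[0,0,-10,0,0,0],[0,0,-2,0,0,0]]]'
python3 -m creep '[[[0,0,0,0,0,0],[0,0,0,0,0,0]]]'
python3 - <<'E'
from h import *
need(102.9,[.621,-.268,.361])
E
```

```text
time: 6.93
tool_pos: [0.621, -0.2677, 0.4252]
tool_rot: [3.142, 0.001, 1.804]
contact_force: [-0.9, 0.2, -1.5]
opening: 0.0096
time: 7.1
tool_pos: [0.621, -0.2677, 0.4237]
tool_rot: [-3.139, -0.001, 1.804]
contact_force: [0.7, 0.3, -0.7]
opening: 0.0098
shift mm [  0.   -0.3 -62.7] turn deg [-0.04 -0.13 -0.46]
```

```bash
python3 -m creep '[[[0,0,-12,0,0,0],[0,0,-15,0,0,0],[0,0,-15,0,0,0],[0,0,-6,0,0,0],[0,0,-1,0,0,0]]]'
python3 -m creep '[[[0,0,0,0,0,0],[0,0,0,0,0,0]]]'
python3 - <<'E'
from h import *
need(102.9,[.621,-.268,.360])
s=viewer.read_camera("side");cv2.imwrite("pics/s4.png",cv2.resize(s[200:350,320:460],None,fx=4,fy=4,interpolation=cv2.INTER_CUBIC))
E
```

```text
time: 7.52
tool_pos: [0.6213, -0.2681, 0.3771]
tool_rot: [3.139, 0.004, 1.804]
contact_force: [-0.5, 0.2, -1.0]
opening: 0.0098
time: 7.68
tool_pos: [0.6215, -0.2682, 0.3781]
tool_rot: [3.138, 0.004, 1.804]
contact_force: [-0.7, -0.1, -1.4]
opening: 0.0097
shift mm [ -0.5   0.2 -18.1] turn deg [ 0.19  0.26 -0.49]
```

View pics/s4.png

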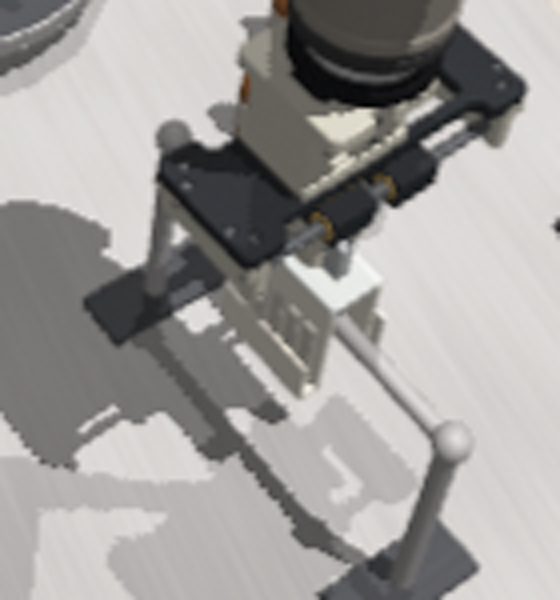

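```bash
python3 - <<'E'
from h import *
st=robot.observe();p=st["tool_pos"];yaw=st["tool_rot"][2]-np.pi/2
ux=np.array([np.cos(yaw),np.sin(yaw),0]);uy=np.array([-ux[1],ux[0],0])
f=lambda q:np.round((proj("side",q)-[320,200])*4).astype(int)
b=p+[0,0,-.264];b=b+[0,0,.164-b[2]]
im=cv2.imread("pics/s4.png")
for sx in (-.018,-.015,0,.015,.018): print(sx,"bar-height at near face",f(b+ux*sx-uy*.035)," roof top",f(b+ux*sx-uy*.035+[0,0,p[2]-.264+.08-.164]))
print("axis further out", f(b-uy*.115))
g=cv2.cvtColor(im,cv2.COLOR_BGR2GRAY)
for r in (330,345,360,380,400): print(r,g[r,330:450:5])
E
```

```text
-0.018 bar-height at near face [322 343]  roof top [330 312]
-0.015 bar-height at near face [327 340]  roof top [334 310]
0 bar-height at near face [347 327]  roof top [355 296]
0.015 bar-height at near face [367 313]  roof top [376 282]
0.018 bar-height at near face [371 311]  roof top [380 280]
axis further out [450 434]
330 [131 121 129 160 178 178 141 131 140 109 141 203 217 217 215 215 215 214
 215 218 217 212 211 211]
345 [194 215 196 131 105 145 168 179 171 156 198 216 215 214 216 216 214 213
 214 213 214 217 215 210]
360 [219 214 212 214 212 180 119 115 153 178 212 208 199 211 215 213 215 215
 213 213 212 211 213 216]
380 [216 214 216 217 214 212 212 214 214 179 120 147 188 213 215 207 210 213
 213 214 214 212 212 211]
400 [182 182 182 194 219 218 215 214 213 213 214 214 196 133 117 163 200 217
 209 196 208 213 214 212]
```

```bash
python3 - <<'E'
from h import *
L=np.array([.6205,-.268,.164]);r=np.radians(12.2);v=np.array([-np.sin(r),np.cos(r),0]);u=np.array([v[1],-v[0],0])
for n,name in(("side","side0"),("top","top0"),("side","s3raw")):
    g=cv2.cvtColor(cv2.imread(f"pics/{name}.png"),cv2.COLOR_BGR2GRAY)
    print(name,"offset along rail x (mm): mean gray")
    for k0,k1 in ((-.1,-.06),(-.05,0),(0,.05),(.06,.1)):
        if name=="s3raw" and k1>-.05: continue
        o=np.arange(-20,21,2)
        pts=np.array([[proj(n,L+v*k+u*a/1e3) for a in o] for k in np.linspace(k0,k1,12)],np.float32)
        q=cv2.remap(g,pts[...,0],pts[...,1],cv2.INTER_LINEAR).mean(0)
        print(k0,[f"{a}:{int(x)}" for a,x in zip(o,q)])
E
```

```text
side0 offset along rail x (mm): mean gray
-0.1 ['-20:171', '-18:171', '-16:171', '-14:171', '-12:171', '-10:166', '-8:140', '-6:103', '-4:110', '-2:138', '0:160', '2:172', '4:170', '6:164', '8:167', '10:171', '12:171', '14:172', '16:172', '18:172', '20:171']
-0.05 ['-20:174', '-18:174', '-16:173', '-14:173', '-12:173', '-10:169', '-8:147', '-6:109', '-4:107', '-2:133', '0:157', '2:171', '4:172', '6:167', '8:169', '10:174', '12:174', '14:174', '16:174', '18:174', '20:175']
0 ['-20:178', '-18:178', '-16:178', '-14:178', '-12:178', '-10:174', '-8:154', '-6:115', '-4:103', '-2:128', '0:153', '2:169', '4:173', '6:170', '8:172', '10:176', '12:178', '14:178', '16:178', '18:179', '20:179']
0.06 ['-20:147', '-18:151', '-16:156', '-14:160', '-12:164', '-10:166', '-8:156', '-6:123', '-4:106', '-2:123', '0:149', '2:166', '4:172', '6:169', '8:167', '10:171', '12:174', '14:175', '16:175', '18:175', '20:174']
top0 offset along rail x (mm): mean gray
-0.1 ['-20:73', '-18:71', '-16:70', '-14:69', '-12:72', '-10:80', '-8:92', '-6:104', '-4:112', '-2:113', '0:108', '2:99', '4:89', '6:83', '8:81', '10:8
[... 256 characters left out ...]
 '20:120']
0 ['-20:119', '-18:120', '-16:119', '-14:118', '-12:114', '-10:110', '-8:107', '-6:108', '-4:113', '-2:116', '0:116', '2:114', '4:114', '6:116', '8:118', '10:119', '12:120', '14:120', '16:120', '18:120', '20:120']
0.06 ['-20:118', '-18:119', '-16:119', '-14:118', '-12:115', '-10:111', '-8:107', '-6:107', '-4:111', '-2:115', '0:115', '2:112', '4:111', '6:112', '8:116', '10:118', '12:119', '14:120', '16:120', '18:120', '20:121']
s3raw offset along rail x (mm): mean gray
-0.1 ['-20:215', '-18:215', '-16:215', '-14:215', '-12:215', '-10:209', '-8:177', '-6:131', '-4:139', '-2:174', '0:201', '2:215', '4:213', '6:206', '8:210', '10:215', '12:215', '14:215', '16:215', '18:215', '20:215']
```

The profiles across the bar put its axis within 0–2.5 mm of my estimate, against 9 mm of play. I continue down.

```bash
python3 -m creep '[[[-1,0,-8,0.2,0.3,-0.5],[0,0,-5,0,0,0],[0,0,-1,0,0,0],[0,0,0,0,0,0]]]'
python3 -c "
from h import *
need(102.5,[.6205,-.268,.359])"
```

```text
time: 8.07
tool_pos: [0.6206, -0.2684, 0.3653]
tool_rot: [3.14, 0.002, 1.795]
contact_force: [-0.4, 0.3, -2.1]
opening: 0.0098
shift mm [-0.1  0.4 -6.3] turn deg [ 0.1   0.14 -0.33]
```

```bash
python3 -m creep '[[[0,0,-4,0,0,0],[0,0,-1,0,0,0],[0,0,0,0,0,0]]]'
python3 -m creep '[[[0,0,-1.5,0,0,0],[0,0,0,0,0,0]]]'
python3 -m creep '[[[0,0,-1.5,0,0,0],[0,0,0,0,0,0]]]'
```

```text
time: 8.32
tool_pos: [0.6206, -0.2684, 0.3598]
tool_rot: [3.139, 0.002, 1.795]
contact_force: [-0.1, -1.0, -0.5]
opening: 0.01
time: 8.48
tool_pos: [0.6207, -0.2684, 0.3584]
tool_rot: [3.139, 0.003, 1.795]
contact_force: [-0.6, 0.0, -1.7]
opening: 0.0098
time: 8.65
tool_pos: [0.6207, -0.2684, 0.3587]
tool_rot: [3.138, 0.004, 1.795]
contact_force: [0.0, -0.2, -1.3]
opening: 0.0096
```

```bash
python3 -m creep '[[[0,0,-3,0,0,0],[0,0,0,0,0,0]]]'
python3 -m creep '[[[0,0,-2,0,0,0],[0,0,0,0,0,0]]]'
```

```text
time: 8.82
tool_pos: [0.6206, -0.2683, 0.3589]
tool_rot: [3.135, 0.007, 1.795]
contact_force: [0.2, 0.8, -0.0]
opening: 0.0097
time: 8.98
tool_pos: [0.6206, -0.2684, 0.3584]
tool_rot: [3.133, 0.009, 1.795]
contact_force: [-0.3, 0.7, -1.1]
opening: 0.0097
```

```bash
python3 -m creep '[[[0,0,0,0,0,0],[0,0,0,0,0,0],[0,0,0,0,0,0],[0,0,0,0,0,0],[0,0,0,0,0,0]]]' -0.4
python3 -m creep '[[[0,0,10,0,0,0],[0,0,20,0,0,0],[0,0,30,0,0,0],[0,0,30,0,0,0],[0,0,15,0,0,0]]]'
python3 -m creep '[[[-15,15,0,0,0,3],[-15,25,0,0,0,3],[-15,25,0,0,0,3],[-10,20,0,0,0,3],[0,0,0,0,0,0]]]' -1
python3 - <<'E'
from h import *
s=viewer.read_camera("side");t=viewer.read_camera("top");cv2.imwrite("pics/t5raw.png",t);cv2.imwrite("pics/s5raw.png",s)
a=cv2.resize(s[190:350,300:460],(500,500),interpolation=cv2.INTER_CUBIC)
b=cv2.resize(t[150:230,340:460],(300,200),interpolation=cv2.INTER_CUBIC);b=cv2.copyMakeBorder(b,0,300,0,0,0)
cv2.imwrite("pics/s5.png",np.hstack([a,b]));print(robot.observe()["tool_pos"])
E
```

```text
time: 9.4
tool_pos: [0.6207, -0.2685, 0.3568]
tool_rot: [3.134, 0.008, 1.795]
contact_force: [0.2, -0.1, 0.4]
opening: 0.0387
time: 9.82
tool_pos: [0.6197, -0.268, 0.4617]
tool_rot: [-3.141, -0.0, 1.795]
contact_force: [-0.1, -0.3, -0.2]
opening: 0.0642
time: 10.23
tool_pos: [0.5621, -0.1815, 0.4711]
tool_rot: [3.132, 0.011, 2.011]
contact_force: [1.6, -0.2, 0.8]
opening: 0.0906
[ 0.56329941 -0.18405913  0.47070732]
```

View pics/s5.png

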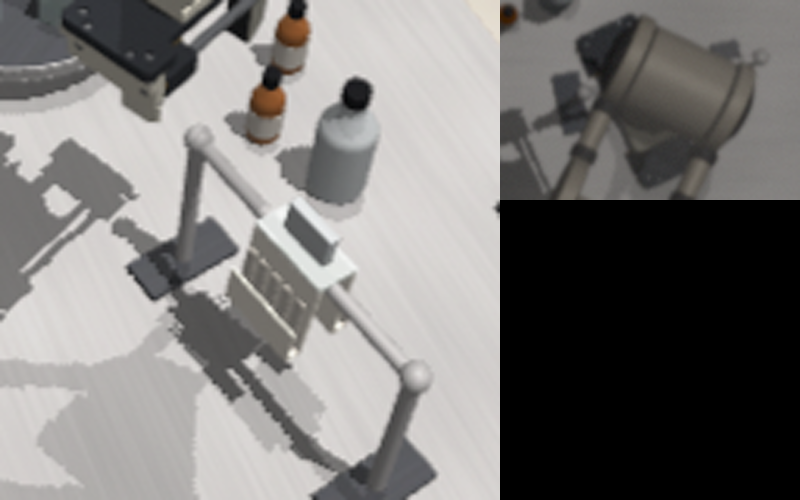

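The saddle hangs on the bar between the posts (tab at about 310,235 in the crop) and is released. Next is the T-handle.

```bash
python3 -m creep '[[[0,25,0,0,0,1.5],[0,36,0,0,0,1.5],[0,36,0,0,0,1.5],[0,36,0,0,0,1.5],[0,36,0,0,0,1.5]]]'
python3 -m creep '[[[0,36,0,0,0,1.5],[0,36,0,0,0,1.5],[0,36,0,0,0,1.5],[0,36,0,0,0,1.5],[0,20,0,0,0,1]]]'
python3 -m creep '[[[0,0,0,0,0,0],[0,0,0,0,0,0]]]'
python3 - <<'E'
from h import *
need(129,[.567,.1745,.42])
t=cv2.imread("pics/top0.png");g=cv2.cvtColor(t,cv2.COLOR_BGR2GRAY)
# disc outline: dark/bright boundary along radial rays about guess, from top0
c0=np.array([.565,.176,.051]);P=[]
for a in np.radians(np.arange(0,360,5)):
    rr=np.arange(.105,.150,.001);pts=np.array([proj("top",c0+[q*np.cos(a),q*np.sin(a),0]) for q in rr],np.float32)[None]
    q=cv2.remap(g,pts[...,0],pts[...,1],cv2.INTER_LINEAR)[0].astype(float)
    i=np.argmax(np.gradient(q));P.append((c0[:2]+rr[i]*np.array([np.cos(a),np.sin(a)])))
P=np.array(P);w=np.ones(len(P),bool)
for _ in range(5):
    s=np.linalg.lstsq(np.c_[2*P[w],np.ones(w.sum())],(P[w]**2).sum(1),rcond=None)[0];R=np.sqrt(s[2]+s[0]**2+s[1]**2)
    e=np.abs(np.linalg.norm(P-s[:2],axis=1)-R);w=e<max(.002,1.5*np.median(e))
print("disc centre",s[:2],R,w.sum())
E
```

```text
time: 10.75
tool_pos: [0.5661, -0.0214, 0.4701]
tool_rot: [3.133, 0.018, 2.121]
contact_force: [0.6, -0.1, -0.6]
opening: 0.092
time: 11.17
tool_pos: [0.5701, 0.1481, 0.4699]
tool_rot: [3.132, 0.019, 2.24]
contact_force: [0.2, -0.4, 0.5]
opening: 0.0918
time: 11.33
tool_pos: [0.5716, 0.1515, 0.4692]
tool_rot: [3.132, 0.019, 2.244]
contact_force: [0.3, -0.9, -0.2]
opening: 0.0915
shift mm [ -4.6  23.  -49.2] turn deg [0.5  1.12 0.43]Traceback (most recent call last):
  File "<stdin>", line 7, in <module>
  File "h.py", line 10, in proj
    m=viewer.camera_model(n);P=m["pose"]
ValueError: time passes only in moves, steps and waits
```

```bash
sed -i 's/^from cell import.*/&\nfrom functools import lru_cache\ncam=lru_cache(None)(viewer.camera_model)/; s/m=viewer.camera_model(n)/m=cam(n)/' h.py
python3 - <<'E'
from h import *
t=cv2.imread("pics/top0.png");g=cv2.cvtColor(t,cv2.COLOR_BGR2GRAY)
c0=np.array([.565,.176,.051]);P=[]
for a in np.radians(np.arange(0,360,5)):
    rr=np.arange(.105,.150,.001);pts=np.array([proj("top",c0+[q*np.cos(a),q*np.sin(a),0]) for q in rr],np.float32)[None]
    q=cv2.remap(g,pts[...,0],pts[...,1],cv2.INTER_LINEAR)[0].astype(float)
    i=np.argmax(np.gradient(q));P.append((c0[:2]+rr[i]*np.array([np.cos(a),np.sin(a)])))
P=np.array(P);w=np.ones(len(P),bool)
for _ in range(5):
    s=np.linalg.lstsq(np.c_[2*P[w],np.ones(w.sum())],(P[w]**2).sum(1),rcond=None)[0];R=np.sqrt(s[2]+s[0]**2+s[1]**2)
    e=np.abs(np.linalg.norm(P-s[:2],axis=1)-R);w=e<max(.002,1.5*np.median(e))
print("disc centre",s[:2],R,w.sum())
# handle in top0: bright blob
x0,y0=258,178;h=g[y0:205,x0:292]
for th in (110,120,130):
    c=max(cv2.findContours((h>th).astype(np.uint8),0,2)[0],key=cv2.contourArea);r=cv2.minAreaRect(c)
    bx=np.array([onz("top",q+[x0,y0],.22)[:2] for q in cv2.boxPoints(r)]);print(th,bx.mean(0),[np.linalg.norm(bx[i]-bx[i-1]).round(4) for i in(1,2)],[np.degrees(np.arctan2(*(bx[i]-bx[i-1])[::-1])).round(1) for i in (1,2)])
E
python3 -m creep '[[[-3,15,-20,0.5,1.1,0.4],[-1,8,-25,0,0,0],[0,0,-5,0,0,0],[0,0,0,0,0,0]]]'
python3 -c "
from h import *
need(129,[.567,.1745,.42])"
```

```text
disc centre [0.56083854 0.17980111] 0.12962104011078013 47
110 [0.56733707 0.17474956] [np.float64(0.0821), np.float64(0.0091)] [np.float64(-50.7), np.float64(-140.9)]
120 [0.56650525 0.17536628] [np.float64(0.0801), np.float64(0.0055)] [np.float64(-50.7), np.float64(-140.8)]
time: 11.67
tool_pos: [0.5709, 0.1696, 0.4187]
tool_rot: [3.14, 0.003, 2.242]
contact_force: [-0.9, -0.3, 0.4]
opening: 0.0915
shift mm [-3.9  4.9  1.3] turn deg [0.09 0.19 0.53]Traceback (most recent call last):
  File "<stdin>", line 16, in <module>
ValueError: max() iterable argument is empty
```

```bash
python3 -m creep '[[[-3,4,-15,0,0.2,0.6],[-1,1,-20,0,0,0],[0,0,-12,0,0,0],[0,0,-4,0,0,0],[0,0,0,0,0,0]]]'
python3 - <<'E'
from h import *
need(129.3,[.567,.175,.365])
s=viewer.read_camera("side");t=viewer.read_camera("top");cv2.imwrite("pics/t6raw.png",t);cv2.imwrite("pics/s6raw.png",s)
a=cv2.resize(s[80:240,230:400],None,fx=3,fy=3,interpolation=cv2.INTER_CUBIC);cv2.imwrite("pics/s6.png",a)
E
```

```text
time: 12.08
tool_pos: [0.5705, 0.1671, 0.3713]
tool_rot: [3.138, 0.007, 2.243]
contact_force: [-0.1, -0.1, 0.0]
opening: 0.0919
shift mm [-3.5  7.9 -6.3] turn deg [0.17 0.4  0.8 ]
```

View pics/s6.png

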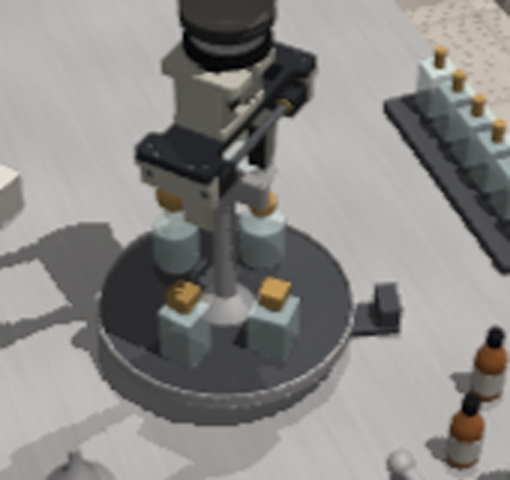

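```bash
python3 -m creep '[[[-3,8,-5,0.2,0.4,0.8],[0,0,-1,0,0,0],[0,0,0,0,0,0],[0,0,0,0,0,0]]]'
python3 -c "
from h import *
need(129.3,[.567,.175,.365])"
```

```text
time: 12.52
tool_pos: [0.5681, 0.1757, 0.3693]
tool_rot: [3.135, 0.002, 2.258]
contact_force: [0.3, -0.2, 0.0]
opening: 0.0916
shift mm [-1.1 -0.7 -4.3] turn deg [-0.13  0.38 -0.05]
```

Good. Now I close (the gap takes about 0.8 s) with moderate force.

```bash
python3 -m creep '[[[-1,0,-4,-0.1,0.4,0],[0,0,0,0,0,0],[0,0,0,0,0,0],[0,0,0,0,0,0],[0,0,0,0,0,0]]]' 1 25
python3 -m creep '[[[0,0,0,0,0,0],[0,0,0,0,0,0],[0,0,0,0,0,0],[0,0,0,0,0,0],[0,0,0,0,0,0]]]'
python3 -m creep '[[[0,0,0,0,0,0],[0,0,0,0,0,0],[0,0,0,0,0,0]]]'
python3 -c "
from h import *
need(129.3,[.567,.175,.365]);s=robot.observe();print(s['torque'])"
```

```text
time: 12.93
tool_pos: [0.5669, 0.1762, 0.3655]
tool_rot: [3.141, -0.0, 2.259]
contact_force: [0.5, 0.6, -0.3]
opening: 0.0629
time: 13.35
tool_pos: [0.567, 0.1761, 0.3656]
tool_rot: [3.141, -0.0, 2.258]
contact_force: [0.5, -0.0, 0.4]
opening: 0.0299
time: 13.6
tool_pos: [0.5676, 0.1765, 0.3657]
tool_rot: [3.138, 0.0, 2.258]
contact_force: [-0.1, 0.5, 0.8]
opening: 0.0196
shift mm [-0.6 -1.5 -0.7] turn deg [-0.12  0.16 -0.09]
[-0.22981351  0.20221157  0.02892718]
```

```bash
python3 -m creep '[[[0,0,0,0,0,0],[0,0,0,0,0,0],[0,0,0,0,0,0],[0,0,0,0,0,0]]]'
python3 -m creep '[[[0,0,0,0,0,-2],[0,0,0,0,0,-3],[0,0,0,0,0,-3],[0,0,0,0,0,-3],[0,0,0,0,0,-3]]]'
python3 -c "
from h import *
need(129.3,[.567,.175,.365]);s=robot.observe();print(s['torque'])"
```

```text
time: 13.93
tool_pos: [0.5676, 0.1765, 0.3657]
tool_rot: [3.138, 0.0, 2.258]
contact_force: [0.1, 1.6, -0.5]
opening: 0.0194
time: 14.35
tool_pos: [0.5676, 0.1767, 0.3657]
tool_rot: [3.138, 0.0, 2.006]
contact_force: [0.7, 0.6, -0.8]
opening: 0.0197
shift mm [-0.6 -1.7 -0.7] turn deg [-0.11  0.18 14.38]
[ 0.11366102 -0.10911648  0.06308415]
```

Opening reads 19.5 mm rather than 14. I check whether the turntable followed.

```bash
cat >> h.py <<'E'
def brass(im):
    hsv=cv2.cvtColor(im,cv2.COLOR_BGR2HSV);m=cv2.inRange(hsv,(8,120,70),(28,255,255))
    n,l,st,c=cv2.connectedComponentsWithStats(m);return [(c[i].round(1).tolist(),int(st[i,4])) for i in range(1,n) if st[i,4]>8]
E
python3 - <<'E'
from h import *
s0=cv2.imread("pics/s6raw.png");s=viewer.read_camera("side");t=viewer.read_camera("top");cv2.imwrite("pics/s7raw.png",s)
for im in (cv2.imread("pics/side0.png"),s0,s): print([b for b in brass(im) if 250<b[0][0]<350 and 130<b[0][1]<230])
for im in (cv2.imread("pics/top0.png"),t): print([b for b in brass(im) if 235<b[0][0]<320 and 160<b[0][1]<235])
E
```

```text
[([287.5, 144.1], 91), ([318.2, 149.1], 13), ([290.6, 178.0], 84), ([320.8, 177.4], 75)]
[([286.0, 146.7], 31), ([318.2, 149.0], 13), ([320.8, 177.3], 75), ([290.6, 178.2], 79)]
[([293.8, 144.8], 14), ([321.9, 149.6], 53), ([285.8, 175.3], 89), ([316.2, 179.6], 79)]
[([262.7, 178.0], 42), ([296.1, 188.1], 39), ([254.1, 201.2], 69), ([290.5, 211.8], 41)]
[([297.3, 193.1], 38)]
```

```bash
python3 - <<'E'
from h import *
for z in (.118,.128):
  for A,B in (((290.6,178.1),(285.8,175.3)),((320.8,177.3),(316.2,179.6))):
    a=[np.degrees(np.arctan2(*(onz("side",q,z)[:2]-[.567,.175])[::-1])) for q in (A,B)];print(z,a,a[1]-a[0],[np.linalg.norm(onz("side",q,z)[:2]-[.567,.175]) for q in (A,B)])
E
```

```text
0.118 [np.float64(-142.14755766708888), np.float64(-156.55101204271736)] -14.403454375628485 [np.float64(0.0697538052767989), np.float64(0.06963944692083522)]
0.118 [np.float64(-71.04802530085695), np.float64(-83.13421888075916)] -12.086193579902215 [np.float64(0.07404928989396103), np.float64(0.07425103843974386)]
0.128 [np.float64(-138.0580093092278), np.float64(-150.85604495255498)] -12.798035643327182 [np.float64(0.07804397135358049), np.float64(0.07644756070638857)]
0.128 [np.float64(-75.64640227670215), np.float64(-86.38384008628806)] -10.737437809585913 [np.float64(0.08165751579726577), np.float64(0.08291827390426658)]
```

The table follows, but the tips probably straddle the top of the post (tips at 0.187, bar starts at 0.190). I regrip 7 mm higher.

```bash
python3 -m creep '[[[0,0,0,0,0,0],[0,0,0,0,0,0]]]' 0.3
python3 -m creep '[[[0,0,5,0,0,0],[0,0,2,0,0,0],[0,0,0,0,0,0]]]'
python3 -m creep '[[[0,0,0,0,0,0],[0,0,0,0,0,0],[0,0,0,0,0,0],[0,0,0,0,0,0],[0,0,0,0,0,0]]]' 1 30
python3 -m creep '[[[0,0,0,0,0,0],[0,0,0,0,0,0],[0,0,0,0,0,0]]]'
```

```text
time: 14.62
tool_pos: [0.5675, 0.1765, 0.3657]
tool_rot: [3.139, 0.0, 2.011]
contact_force: [0.4, 0.2, -0.4]
opening: 0.0283
time: 14.87
tool_pos: [0.5672, 0.1762, 0.3733]
tool_rot: [3.14, 0.0, 2.013]
contact_force: [0.6, -0.3, -0.8]
opening: 0.0322
time: 15.28
tool_pos: [0.5677, 0.1765, 0.3739]
tool_rot: [3.137, 0.001, 2.014]
contact_force: [-1.2, -1.5, 1.7]
opening: 0.0134
time: 15.53
tool_pos: [0.5677, 0.1764, 0.3739]
tool_rot: [3.138, 0.001, 2.014]
contact_force: [0.8, 1.1, -0.6]
opening: 0.0136
```

```bash
python3 -m creep '[[[0,0,0,0,0,-2],[0,0,0,0,0,-3],[0,0,0,0,0,-4],[0,0,0,0,0,-4],[0,0,0,0,0,-4]]]'
python3 -m creep '[[[0,0,0,0,0,-4],[0,0,0,0,0,-4],[0,0,0,0,0,-4],[0,0,0,0,0,-4],[0,0,0,0,0,-4]]]'
python3 -m creep '[[[0,0,0,0,0,-4],[0,0,0,0,0,-4],[0,0,0,0,0,-4],[0,0,0,0,0,-3],[0,0,0,0,0,-2]]]'
```

```text
time: 15.95
tool_pos: [0.5677, 0.1766, 0.3739]
tool_rot: [3.138, 0.001, 1.708]
contact_force: [1.7, -0.3, 0.6]
opening: 0.0142
time: 16.37
tool_pos: [0.5678, 0.1768, 0.3739]
tool_rot: [3.137, -0.0, 1.341]
contact_force: [2.2, 0.5, -0.3]
opening: 0.0135
time: 16.78
tool_pos: [0.5679, 0.1768, 0.3739]
tool_rot: [3.138, -0.001, 1.027]
contact_force: [1.7, -0.2, 0.3]
opening: 0.0137
```

```bash
python3 -m creep '[[[0,0,0,0,0,-2],[0,0,0,0,0,-3],[0,0,0,0,0,-4],[0,0,0,0,0,-4],[0,0,0,0,0,-4]]]'
python3 -m creep '[[[0,0,0,0,0,-4],[0,0,0,0,0,-4],[0,0,0,0,0,-4],[0,0,0,0,0,-4],[0,0,0,0,0,-4]]]'
python3 -m creep '[[[0,0,0,0,0,-4],[0,0,0,0,0,-3],[0,0,0,0,0,-2],[0,0,0,0,0,-1],[0,0,0,0,0,0]]]'
python3 - <<'E'
from h import *
s=viewer.read_camera("side");t=viewer.read_camera("top");cv2.imwrite("pics/s8raw.png",s);cv2.imwrite("pics/t8raw.png",t)
print([b for b in brass(s) if 250<b[0][0]<360 and 130<b[0][1]<230]);print([b for b in brass(t) if 235<b[0][0]<330 and 140<b[0][1]<235])
st=robot.observe();print(np.degrees(st["tool_rot"]))
a=cv2.resize(s[110:230,250:390],None,fx=3.5,fy=3.5,interpolation=cv2.INTER_CUBIC);b=cv2.resize(t[140:240,230:330],None,fx=3,fy=3,interpolation=cv2.INTER_CUBIC)
b=cv2.copyMakeBorder(b,0,a.shape[0]-b.shape[0],0,0,0);cv2.imwrite("pics/s8.png",np.hstack([a,b]))
E
```

```text
time: 17.2
tool_pos: [0.568, 0.1768, 0.3739]
tool_rot: [3.138, -0.002, 0.718]
contact_force: [1.3, -0.0, -0.3]
opening: 0.0143
time: 17.62
tool_pos: [0.5681, 0.1768, 0.3739]
tool_rot: [3.139, -0.002, 0.351]
contact_force: [1.4, 0.3, -0.3]
opening: 0.0138
time: 18.03
tool_pos: [0.5682, 0.1767, 0.3739]
tool_rot: [3.14, -0.002, 0.164]
contact_force: [1.1, 0.7, -0.2]
opening: 0.0137
[([288.9, 147.9], 9), ([331.7, 155.9], 99), ([280.0, 167.3], 80), ([318.8, 179.0], 71)]
[([272.9, 215.1], 38)]
[ 1.79897530e+02 -1.40982829e-01  9.45572925e+00]
```

View pics/s8.png

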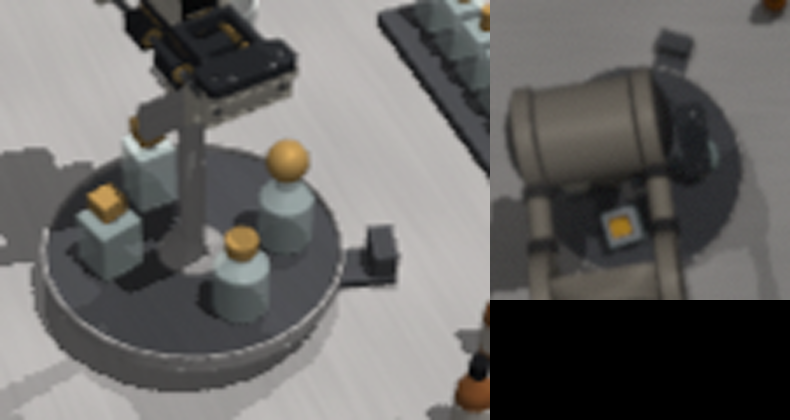

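The picture shows the ball-stopper bottle (ball at side 331.7, 155.9) near the front, beside the block at about (358, 176), and all bottles standing. Next I work out the remaining angle.

```bash
python3 - <<'E'
from h import *
np.set_printoptions(precision=4,suppress=True)
ax=np.array([.568,.1767]);ang=lambda p:np.degrees(np.arctan2(*(p[:2]-ax)[::-1]))
p=onz("side",(331.7,155.9),.134);print("ball side",p,ang(p),np.linalg.norm(p[:2]-ax))
p=onz("side",(287.5,144.1),.134);print("ball0 side",p,ang(p),np.linalg.norm(p[:2]-ax))
p=onz("top",(254.1,201.2),.134);print("ball0 top",p,ang(p),np.linalg.norm(p[:2]-ax))
for n,f,(x0,y0,x1,y1) in (("top","top0",(280,145,302,167)),("top","t8raw",(280,145,302,167)),("side","side0",(345,168,372,196)),("side","s8raw",(345,168,372,196))):
    g=cv2.cvtColor(cv2.imread(f"pics/{f}.png"),cv2.COLOR_BGR2GRAY)[y0:y1,x0:x1]
    m=(g<.62*np.percentile(g,85)).astype(np.uint8)
    # keep only pts with radius >0.142 at z=.01
    ys,xs=np.nonzero(m);W=np.array([onz(n,(x+x0,y+y0),.018) for x,y in zip(xs,ys)])
    r=np.linalg.norm(W[:,:2]-ax,axis=1);k=(r>.15)&(r<.195);c=W[k].mean(0);print(f,k.sum(),c,ang(c),np.linalg.norm(c[:2]-ax))
    for y in range(0,m.shape[0],1): print("".join(".#"[v] for v in m[y])) if f in("top0","s8raw") else 0
E
```

```text
ball side [0.6458 0.1586 0.134 ] -13.122196043701386 0.07992191619408992
ball0 side [0.545  0.2514 0.134 ] 107.10697405400028 0.07810795258653282
ball0 top [0.5432 0.2507 0.134 ] 108.50504213764148 0.07805359894553378
top0 77 [0.7235 0.1336 0.018 ] -15.50740150541543 0.16133287223928902
......................
......................
......................
......................
......................
........#.............
.......#####..........
.......#########......
......###########.....
.....#############....
.....#############....
.....############.....
.....############.....
.....############.....
.....###########......
.....###########......
.....###########......
....###..######.......
##########..###.......
#############.........
##############........
###############.......
t8raw 77 [0.7235 0.1336 0.018 ] -15.50740150541543 0.16133287223928902
side0 142 [0.7263 0.132  0.018 ] -15.775664795438672 0.16447201836843894
s8raw 142 [0.7263 0.132  0.018 ] -15.775664795438672 0.16447201836843894
...........................
...........................
...........................
...........................
...........................
#..........................
#..........................
#.........#######..........
##........#######..........
##........#######..........
##........########.........
##........########.........
##.......#########.........
###.##############.........
###.###############........
###################........
###################........
##.################........
#..###############.........
#..###############.........
##################.........
#.################.........
#.################.........
.################..........
.###.......................
#..........................
#..........................
...........................
```

```bash
python3 -m creep '[[[0,0,0,0,0,-1.5],[0,0,0,0,0,-1.3],[0,0,0,0,0,0],[0,0,0,0,0,0],[0,0,0,0,0,0]]]'
python3 - <<'E'
from h import *
ax=np.array([.568,.1767]);ang=lambda p:np.degrees(np.arctan2(*(p[:2]-ax)[::-1]))
s=viewer.read_camera("side");b=[b for b in brass(s) if 250<b[0][0]<360 and 130<b[0][1]<230];print(b)
p=onz("side",[q for q in b if q[0][0]>325][0][0],.134);print(p,ang(p));st=robot.observe();print(np.degrees(st["tool_rot"]),st["tool_pos"],st["qvel"].round(3),st["opening"])
s0=cv2.imread("pics/side0.png")
d=cv2.absdiff(s,cv2.imread("pics/s5raw.png")).max(2)
for n,(x0,y0,x1,y1) in dict(saddle_rail=(350,230,445,355),ambers=(375,188,402,238),flask=(398,212,424,256),funnel=(240,225,272,254),cartonA=(285,358,325,400)).items(): print(n,(d[y0:y1,x0:x1]>40).mean().round(3))
E
```

```text
time: 18.55
tool_pos: [0.5682, 0.1767, 0.3739]
tool_rot: [3.14, -0.003, 0.118]
contact_force: [1.3, 0.1, 0.0]
opening: 0.0139
[([331.9, 156.6], 101), ([280.0, 166.5], 77), ([317.8, 179.4], 71)]
[0.64523623 0.15566237 0.134     ] -15.236613199243912
[ 1.79903219e+02 -1.45030418e-01  6.73093031e+00] [0.56819517 0.17666004 0.37386334] [ 0.001 -0.001 -0.     0.001 -0.001  0.004] 0.013699827157839685
saddle_rail 0.0
ambers 0.096
flask 0.0
funnel 0.393
cartonA 0.0
```

```bash
python3 - <<'E'
from h import *
s=viewer.read_camera("side");a=[cv2.cvtColor(cv2.imread("pics/side0.png"),7-1).astype(np.uint8),cv2.cvtColor(s,6)]
for n,(x0,y0,x1,y1) in dict(ambers=(375,188,402,238),flask=(398,212,424,256),funnel=(240,225,272,254),cartonB=(205,130,240,160),beaker=(305,100,328,130)).items():
    t=a[0][y0:y1,x0:x1];r=cv2.matchTemplate(a[1][y0-8:y1+8,x0-8:x1+8],t,cv2.TM_CCOEFF_NORMED);_,v,_,l=cv2.minMaxLoc(r);print(n,round(v,3),l[0]-8,l[1]-8)
E
```

```text
ambers 1.0 0 0
flask 1.0 0 0
funnel 0.889 0 0
cartonB 1.0 0 0
beaker 0.508 8 8
```

```bash
python3 -c "
from cell import robot
print(robot.hand_in())"
```

```text
the job is handed in; nothing more can be done
None
```

I hung the saddle over the rail bar between the posts and let go of it. Then I turned the carousel about 122° clockwise by its T-handle and handed the job in at about 19 s, still gripping the handle.

**Last checks:**
- **Saddle:** it hangs free on the bar, and its part of the image did not change after I released it.
- **Tester bottle:** its ball measured −15.2° about the turning axis, against about −15.6° for the tongue. That is about 0.5 mm off at the bottle's radius, but the cameras themselves differ by 1–2°, so allow 1–3 mm.
- **Grip:** the opening was 13.7 mm on the 14 mm bar. The first grip had caught the top of the post after about 14° of turning, so I regripped 8 mm higher.
- **Bottles:** all four stood upright in the last picture, taken 2.8° before the end. After that last turn I saw only three brass stoppers, because the arm hid the fourth.
- **Other items:** both amber bottles, the flask and carton_b matched their starting image exactly, and the area where carton_a stands had not changed since the saddle was released. The funnel had not shifted but matched less well (0.89), probably because of the arm's shadow.
- **Not confirmed:** the beaker was hidden behind the arm, so its match failed (0.51). The arm never went near it.

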